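Start both halves of the guarded toaster

TASK

Start both halves of the toaster: reach down through each window of the child guard with the fingertips and press the lever below it all the way down, in either order, then draw the hand out again. Do not touch the guard at any time, and leave everything that stands around where it is; nothing is to be picked up.

Things in the scene. Friction and masses are not known exactly. Their poses are not given: they have to be found in the camera images.
- toaster: four-slice toaster of brushed steel, 200 mm deep, 260 mm wide, 165 mm tall, fixed to the worktop. Origin on the worktop, midway between its two lever paddles, 62 mm in front of its front face; x points from the levers straight into the toaster (away from the robot, give or take 0.25 rad), y to its left as the robot sees it, z up.
- left_paddle (a point): centre of the upper face of the left lever's paddle, 68 mm along the toaster's y axis from its origin. The paddle is a level black plastic plate, 28 mm (toaster x) by 36 mm (toaster y), 12 mm thick, standing out in front of the toaster on a thin stem. Its upper face is 112 mm above the worktop when the lever is up and 80 mm when it is fully down.
- right_paddle (a point): the same for the right lever, 68 mm along the toaster's negative y axis from its origin.
- left_lever (a joint): left lever: how far it has been pressed straight down, in m: 0 fully up, 0.032 fully down at its stop. About 3 N of friction (plus 25 N per m/s) resists it; it has no spring and stays where it is left. It starts fully up or up to 10 mm down.
- right_lever (a joint): right lever, the same.
- left_window (a point): centre of the left window of the child guard, 130 mm above the worktop, straight above the left paddle. Each window is a level opening in the guard's top sheet, 70 mm (toaster x) by 84 mm (toaster y) clear, with a rolled rim from 124 to 130 mm above the worktop.
- right_window (a point): the same for the right window, straight above the right paddle.
- guard: the child guard, a grey sheet hood over both levers, fixed; same origin and axes as the toaster. Its level top sheet reaches from 60 mm in front of the origin (toward the robot) to 52 mm behind it and 137 mm to either side; side sheets go down to the worktop and four steel bars cross the front.
- espresso_cup: bystander, loose: white espresso cup with a handle, 62x88 mm, 50 mm tall, left of the guard. Origin at the centre of its underside.
- spice_a: bystander, loose: slim spice jar with black cap, 41 mm across, 105 mm tall, left of the toaster. Origin at the centre of its underside.
- spice_b: bystander, loose: slim spice jar with black cap, 41 mm across, 105 mm tall, right of the toaster. Origin at the centre of its underside.
- lemon_a: bystander, loose: lemon, 77x51x52 mm, right of the guard. Origin at the centre of its underside.
- desk_mug: bystander, loose: striped mug with a handle, 86x120 mm, 101 mm tall, on the draining board to the right. Origin at the centre of its underside.
- espresso_cup_b: bystander, loose: small cup with a handle, 63x92 mm, 51 mm tall, on the draining board to the right. Origin at the centre of its underside.

How it is judged:
At the end, for the whole second after the job is handed in: both levers are down to within 4 mm of their stop (more than 28 of 32 mm) and at rest (value of joint each of left_lever, right_lever above 0.028 m and velocity of joint each of left_lever, right_lever below 0.005 m/s); the robot touches nothing.
It fails at once if the robot touches the guard (contact force between guard and the fingers above 0.5 N or contact force between guard and the arm above 0.5 N).
It fails at once if a bystander (cup, mug, jar or lemon) is lifted, carried or shoved by more than 15 mm (distance of any of espresso_cup, spice_a, spice_b, lemon_a, desk_mug, espresso_cup_b from where it was at the start of the episode above 0.015 m).
It also fails if it takes over 42 s, if anything falls off the work surface, if the arm or the gripper's body presses on something with over 40 N, if the wrist force passes 120 N, or if a joint passes its speed limit or range.

ROBOT

A 7-joint arm with a two-finger parallel gripper is mounted at the origin on a cart in front of the work surface, level with it; the furniture and walls round the work are solid. World frame = base frame: x ahead of the robot, y to its left, z up, the work surface at z = 0. Lengths are in m, angles in rad, forces in N, time in s.
With the tool pointing down it reaches from about 0.425 to 0.875 m from the base axis. Payload 4.7 kg.
Tool frame: the origin (TCP) lies between the finger pads; the fingertips stand 17 mm ahead of it and the grasp point (between the pads) lies 2 mm behind it; z points along the fingers, y is the line along which they close (so a half turn about z gives the same grasp; the last joint's range is limited). The gripper opens to 85 mm and grips with 20 to 120 N. Pads are 22 mm wide; open, the fingers measure 114 mm over their backs; the gripper's body (76 mm by 85 mm) begins 54 mm behind the grasp point. The pads swing forward as they close: fully open they stand 13 mm farther back than shut.
Start: joints at [1.173, 0.321, -0.07, 1.45, 0.023, 1.371, -0.057], TCP at [0.26, -0.596, 0.248] pointing down, gripper open.
Joint ranges: [-2.86, 2.86], [-0.3, 2.09], [-1.38, 1.24], [0.06, 2.45], [-1.56, 4.7], [0.09, 2.05], [-2.69, 2.69]. Speed limits (rad/s): [2.57, 2.57, 3.14, 3.14, 3.14, 3.14, 3.14].

INTERFACE

Orientations are given as a unit quaternion [x, y, z, w].
In Python, from cell import robot gives the robot as it stands.
- The arm moves only by the shell command python3 -m jog 'ROWS' [OPENING]. ROWS is JSON, a list of rows, each a list of 4 numbers: the shift along the tool's x, y, z in units of 25 mm (1.0 is 25 mm), then the turn about the tool's z in units of 6 degrees (1.0 is 6 degrees). In form: [[x, y, z, roll], ...]. A call has exactly 10 rows; each row is the pose to reach, as a shift and turn from the pose commanded when the call began, along the tool's axes at that moment; what a row does not reach only later rows make up. A row lasts 1/12 s, in which the tool goes at most 41.7 mm and 7.16 degrees, less where a joint would pass 70% of its speed; a pose out of reach is approached as far as the arm can. A call with a gripper value outside its range is refused whole. OPENING is the opening, from 0 (shut) to 1 (fully open), set as the call begins (- or left out, the last holds). The fingers move at their own pace and stop on an object; the grip force is fixed at half the most. Time passes only in rows, so rows that repeat a pose let the fingers close, or fill a call up. It gives the time, the measured TCP pose, the force, the opening and the grip force at its end, in the units of the state.
- robot.observe(): the state, without advancing time (a new reading comes with each control period).
- robot.capture(name): name is "scene" or "top" or "wrist"; returns (picture, depth): 384x512x3 uint8, red, green, blue; 384x512 float32, m along the optical axis (not along the pixel's ray), 0 where there is no reading.
- robot.get_calibration(name): a dict with "K" (3x3 intrinsics, pixels), "k1" (the pictures are not rectified: a ray, as slopes to the right and down, at radius r is drawn at 1 + k1 r^2 times it, then the intrinsics apply), "world_from_camera" (4x4, takes a point from camera to world coordinates). Camera axes: x right, y up, looking along -z (the intrinsics and any distortion apply to the point x, -y, -z); pixel columns grow to the right and rows downward; lengths in m; the calibration is good to about 2 mm. A picture is of the moment at which its call begins: read the wrist's pose just before it. get_calibration takes no time and is no camera call; for the wrist camera it gives the pose at the moment of the call.
- robot.finish_job(): hands the job in; it is judged then, once.
The state is a dict: "time": time; "joint_pos": joint angles; "qvel": joint speeds; "joint_torque": joint torques, N m; "ee_pos": TCP position; "tool_rot": TCP orientation; "wrist_force": force on the tool from outside, world axes, zero at the start; "wrist_torque": the same for the moment, N m; "width": opening from 0.0 (shut) to 1.0 (fully open); "grip_force": force on a finger pad.
Only numpy, scipy, OpenCV 4.12 (cv2) and the standard library are available. Lean on these libraries where they do the work, as an engineer would, in place of code of your own. Each camera call takes 0.05 s, during which the arm holds its last target. There are 200 camera calls.

## Working session

There is one attempt and no reset: what is moved stays moved. The work goes in short steps, Python scripts to look and compute and a shell command to move; the robot and the scene stay as the last step left them, time stands still between calls to the robot, and variables do not carry over. Pictures are saved under pics/ and viewed, at most 10 in all, crops included, and the job is handed in when it is done.

```bash
ls; mkdir -p pics; cat > h.py <<'E'
import numpy as np,cv2
from cell import robot
def cap(n,f=None):
    c=robot.get_calibration(n); p,d=robot.capture(n)
    if f: cv2.imwrite('pics/'+f,cv2.cvtColor(p,cv2.COLOR_RGB2BGR))
    return c,p,d
def pts(c,uv,d=None,z=None):
    K=np.array(c['K']);uv=np.array(uv,float).reshape(-1,1,2)
    T=np.array(c['world_from_camera'])
    n=(uv[:,0]-[K[0,2],K[1,2]])/[K[0,0],K[1,1]]
    r=n.copy()
    for _ in range(20): r=n/(1+c['k1']*(r**2).sum(1,keepdims=True))
    ray=np.c_[r[:,0],-r[:,1],-np.ones(len(r))]
    w=ray@T[:3,:3].T;o=T[:3,3]
    if z is not None: return o+w*((z-o[2])/w[:,2])[:,None]
    return o+w*np.array(d)[:,None]
E
python3 - <<'E'
from h import *
for n in ('scene','top'):
    c,p,d=cap(n,n+'1.png'); np.savez('/tmp/'+n,p=p,d=d); print(n,np.round(c['world_from_camera'],3).tolist(),c['K'],c['k1'])
s=robot.observe();print(s['ee_pos'],s['tool_rot'],s['time'],s['wrist_force'])
E
```

```text
pics
scene [[0.902, -0.291, 0.32, 0.933], [0.432, 0.633, -0.642, -0.62], [-0.016, 0.717, 0.696, 0.938], [0.0, 0.0, 0.0, 1.0]] [[471.21247117   0.         257.62489891]
 [  0.         471.21247117 191.06179497]
 [  0.           0.           1.        ]] -0.038762603445855186
top [[0.005, 0.993, -0.12, 0.412], [-1.0, 0.008, 0.019, 0.148], [0.02, 0.12, 0.993, 1.338], [0.0, 0.0, 0.0, 1.0]] [[469.19728953   0.         252.7142426 ]
 [  0.         469.19728953 196.46137122]
 [  0.           0.           1.        ]] -0.007919668288480366
[ 0.25997824 -0.59524735  0.24733234] [ 9.78869281e-01  2.04485140e-01 -2.19614991e-04 -8.42841719e-04] 0.1 [ 0.01586799 -0.69919923  0.1863229 ]
```

View pics/top1.png

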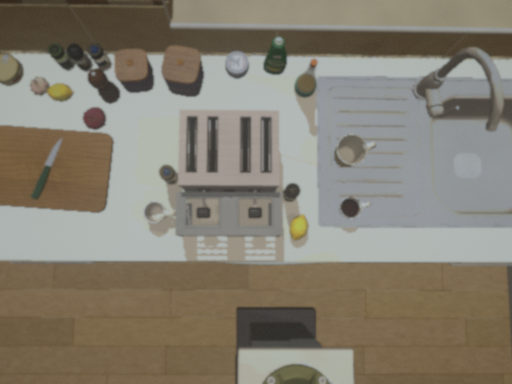

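View pics/scene1.png

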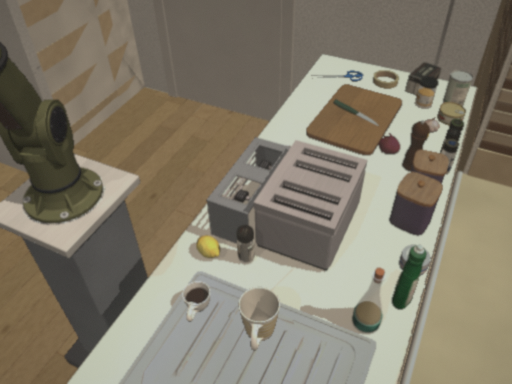

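The top view shows the toaster at about (180–280, 110–185) and the guard at (177–282, 192–236). The windows are near (203,212) and (255,212), each with a dark paddle below. The cup is at (155,212), the lemon at (299,227), and the jars at (168,174) and (291,192).

```bash
python3 - <<'E'
from h import *
f=np.load('/tmp/top.npz');p,d=f['p'],f['d'];c=robot.get_calibration('top')
v,u=np.mgrid[0:384,0:512]
P=pts(c,np.c_[u.ravel(),v.ravel()],d=d.ravel()).reshape(384,512,3);z=P[...,2]
B=np.zeros_like(z,bool);B[185:245,170:290]=1
g=(B&(z>.115)&(z<.145)).astype(np.uint8)
print('guard med z',np.median(z[g>0]))
n,l,s,_=cv2.connectedComponentsWithStats(g);i=1+s[1:,4].argmax();g=(l==i).astype(np.uint8)
cs,h=cv2.findContours(g,cv2.RETR_CCOMP,cv2.CHAIN_APPROX_NONE)
for k,q in enumerate(cs):
    if cv2.contourArea(q)<150: continue
    w=pts(c,q[:,0,:],z=.13);r=cv2.minAreaRect(w[:,:2].astype(np.float32)*1000);print('outer' if h[0][k][3]<0 else 'hole',r)
t=(z>.155)&(z<.175)&(v>100)&(v<195)&(u>165)&(u<295)
q=np.argwhere(t)[:,::-1];w=pts(c,q,z=.165);print('toaster',cv2.minAreaRect(w[:,:2].astype(np.float32)*1000),np.median(z[t]))
hsv=cv2.cvtColor(p,cv2.COLOR_RGB2HSV)
for a,b in((190,216),(242,268)):
    m=np.zeros_like(g);m[200:225,a:b]=(hsv[200:225,a:b,2]<70)
    n,l,s,ce=cv2.connectedComponentsWithStats(m);i=1+s[1:,4].argmax()
    zz=z[l==i];print('paddle',ce[i],s[i],np.percentile(zz,[25,50,75]),pts(c,ce[i],z=float(np.median(zz))))
np.set_printoptions(precision=3,suppress=True)
print(z[205:222,200].round(3),z[212,176:284:2].round(3))
s=cv2.resize(cv2.cvtColor(p,cv2.COLOR_RGB2BGR)[180:245,165:295],None,fx=6,fy=6);cv2.imwrite('pics/crop.png',s)
E
```

```text
guard med z 0.12928644230033004
outer ((514.2830200195312, 187.5420379638672), (273.1721496582031, 111.63182830810547), 89.89990997314453)
hole ((517.3167724609375, 119.3782958984375), (72.61296081542969, 85.5529556274414), 0.4449370801448822)
hole ((517.64306640625, 255.0102081298828), (75.06194305419922, 88.2275619506836), 0.447919636964798)
toaster ((679.614013671875, 188.42416381835938), (254.60594177246094, 198.00299072265625), 89.936767578125) 0.16491584415976002
paddle [207.55555556 213.11111111] [207 210   2   7   9] [0.10321075 0.10436493 0.10600829] [[0.51562    0.24248649 0.10436493]]
paddle [256.82352941 215.11764706] [252 213   9   4  17] [0.10938645 0.11076912 0.11159929] [[0.51072685 0.11291787 0.11076912]]
[-0.008 -0.     0.005  0.107  0.106  0.106  0.104  0.107  0.102  0.114
  0.103  0.106  0.103  0.003  0.    -0.004 -0.001] [ 0.129  0.133  0.128  0.129  0.127  0.001  0.001  0.002 -0.002  0.
  0.003  0.101  0.107  0.108  0.102  0.103  0.106 -0.003  0.002  0.
  1.338  0.002  0.132  0.128  0.124  0.13   0.129  0.131  0.129  0.13
  0.124  0.129  0.004 -0.     0.006  0.     0.11   0.113  0.113  0.116
  0.111  0.114  0.113  0.001  0.     0.003  0.004  0.003  0.133  0.128
  0.128  0.128  0.131 -0.003]
```

View pics/crop.png

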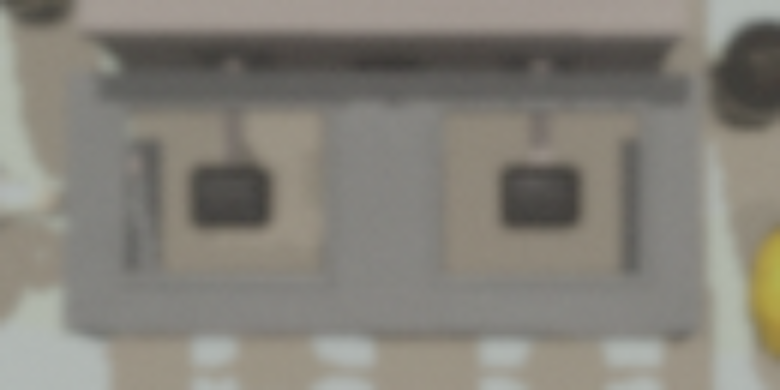

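The two windows agree with each other and with the toaster face. The origin is at about (0.518, 0.187) with yaw ≈ 0, so the windows are at y ≈ 0.119 and 0.255 (135.6 mm apart, expected 136). I'll shut the fingers, square the hand up and swing over in an arc.

```bash
python3 -m jog '[[1,-0.6,-0.2,0.39],[2.4,-1.4,-0.4,0.79],[3.8,-2.2,-0.4,1.18],[5.2,-3,-0.4,1.57],[6.7,-3.8,-0.4,1.96],[8.2,-4.6,-0.4,2.36],[9.7,-5.5,-0.4,2.75],[11.2,-6.4,-0.4,3.14],[12.7,-7.2,-0.4,3.54],[14,-8,-0.4,3.93]]' 0
```

```text
time: 0.93
ee_pos: [0.4997, -0.2731, 0.2581]
tool_rot: [1.0, -0.001, -0.0, 0.0]
wrist_force: [0.8, -1.6, 0.2]
width: 0.001
grip_force: 0.0
```

```bash
python3 -m jog '[[0.1,-1,0,0],[0.2,-2.6,0,0],[0.3,-4.2,0,0],[0.4,-5.8,0,0],[0.5,-7.4,0,0],[0.6,-9.0,0,0],[0.7,-10.6,0,0],[0.7,-12.2,0,0],[0.7,-13.8,0,0],[0.7,-15.2,0,0]]' && python3 -m jog '[[0,-0.3,0,0],[0,-0.5,0,0],[0,-0.5,0,0],[0,-0.5,0,0],[0,-0.5,0,0],[0,-0.5,0,0],[0,-0.5,0,0],[0,-0.5,0,0],[0,-0.5,0,0],[0,-0.5,0,0]]'
python3 - <<'E'
from h import *
s=robot.observe();print(s['ee_pos'],s['tool_rot'])
c,p,d=cap('wrist','w1.png');np.savez('/tmp/w',p=p,d=d);print(np.round(c['world_from_camera'],3).tolist())
v,u=np.mgrid[0:384,0:512]
P=pts(c,np.c_[u.ravel(),v.ravel()],d=d.ravel()).reshape(384,512,3);z=P[...,2]
g=((z>.118)&(z<.14)&(d>0)).astype(np.uint8)
cs,h=cv2.findContours(g,cv2.RETR_CCOMP,cv2.CHAIN_APPROX_NONE)
for k,q in enumerate(cs):
    if cv2.contourArea(q)<2000: continue
    w=pts(c,q[:,0,:],z=.13);print('outer' if h[0][k][3]<0 else 'hole',cv2.boundingRect(q),cv2.minAreaRect(w[:,:2].astype(np.float32)*1000))
m=(z>.07)&(z<.116)&(abs(P[...,0]-.518)<.04)
for y in(.119,.255):
    q=m&(abs(P[...,1]-y)<.03)
    if q.sum()>50: print('paddle',q.sum(),np.median(z[q]),P[q].mean(0),np.percentile(P[q],[3,97],axis=0))
E
```

```text
time: 1.77
ee_pos: [0.5157, 0.108, 0.2581]
tool_rot: [1.0, 0.001, -0.0, -0.0]
wrist_force: [1.0, -0.8, 0.7]
width: 0.002
grip_force: 0.0
time: 2.6
ee_pos: [0.5165, 0.1174, 0.2583]
tool_rot: [1.0, -0.0, 0.0, 0.0]
wrist_force: [0.8, 0.4, 0.6]
width: 0.0
grip_force: 0.0
[0.51646854 0.1174439  0.25830307] [ 9.99999997e-01 -4.70145463e-05  2.64505570e-05  5.44697780e-05]
[[0.0, 0.953, 0.304, 0.596], [-1.0, -0.0, 0.0, 0.118], [0.0, -0.304, 0.953, 0.384], [0.0, 0.0, 0.0, 1.0]]
outer (1, 121, 348, 132) ((517.2626342773438, 185.77186584472656), (112.21719360351562, 273.21051025390625), 0.07006298750638962)
hole (205, 143, 109, 84) ((521.5211791992188, 118.08181762695312), (70.18936920166016, 84.55472564697266), 0.09481123834848404)
hole (39, 143, 112, 84) ((521.4228515625, 252.04652404785156), (70.57218170166016, 84.27223205566406), 0.43165498971939087)
paddle 1463 0.11054117215473469 [0.5244508  0.11809579 0.10998011] [[0.50828548 0.10160441 0.10623158]
 [0.54858355 0.13457923 0.11222985]]
paddle 1448 0.10277320748293947 [0.52500641 0.25200333 0.10188308] [[0.50879785 0.23620301 0.09533607]
 [0.54779912 0.26932234 0.1046996 ]]
```

View pics/w1.png

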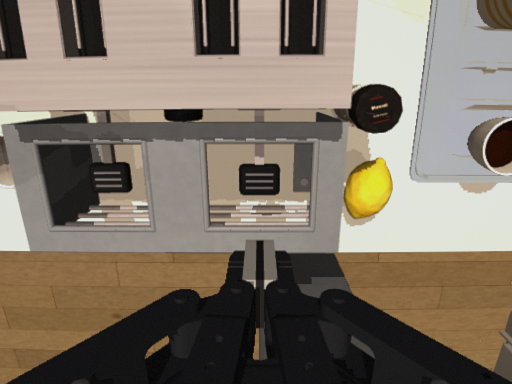

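The wrist view shows the right window at (205–314, 143–227) with its paddle at (259,179), and the left window at (39–151, 143–227). The shut fingertips are at (260,245). Before entering, I'll check how wide the finger knuckles are at rim height.

```bash
python3 - <<'E'
from h import *
d=np.load('/tmp/w.npz')['d'];c=robot.get_calibration('wrist');s=robot.observe()
v,u=np.mgrid[0:384,0:512]
P=(pts(c,np.c_[u.ravel(),v.ravel()],d=d.ravel())-s['ee_pos'])[d.ravel()>0]
for a in range(-25,80,7):
    q=P[(P[:,2]*1000>=a)&(P[:,2]*1000<a+7)]
    if len(q)>5: print(a,len(q),np.percentile(q[:,:2]*1000,[1,99],axis=0).round().tolist())
E
```

```text
-18 71 [[8.0, -8.0], [13.0, 7.0]]
-11 398 [[8.0, -12.0], [13.0, 13.0]]
-4 490 [[8.0, -13.0], [13.0, 14.0]]
3 547 [[8.0, -13.0], [13.0, 14.0]]
10 504 [[8.0, -13.0], [13.0, 14.0]]
17 782 [[-9.0, -13.0], [14.0, 13.0]]
24 1738 [[-8.0, -29.0], [15.0, 30.0]]
31 3434 [[-7.0, -35.0], [15.0, 36.0]]
38 5324 [[-7.0, -39.0], [14.0, 40.0]]
45 4110 [[-7.0, -45.0], [19.0, 46.0]]
52 6451 [[-1.0, -51.0], [19.0, 51.0]]
59 7184 [[6.0, -56.0], [19.0, 57.0]]
66 2791 [[12.0, -59.0], [19.0, 59.0]]
```

At rim height with the lever fully down, the knuckles span about ±35 mm against the ±42 mm window, so the hand fits if it's centred.

```bash
python3 -m jog '[[0.1,-0.04,0.3,0],[0.1,-0.04,0.8,0],[0.1,-0.04,1.4,0],[0.1,-0.04,2.1,0],[0.1,-0.04,2.8,0],[0.1,-0.04,3.5,0],[0.1,-0.04,4.1,0],[0.1,-0.04,4.4,0],[0.1,-0.04,4.6,0],[0.1,-0.04,4.6,0]]'
python3 - <<'E'
from h import *
s=robot.observe();print(s['ee_pos'],s['tool_rot'])
c,p,d=cap('wrist','w2.png')
v,u=np.mgrid[0:384,0:512]
P=pts(c,np.c_[u.ravel(),v.ravel()],d=d.ravel()).reshape(384,512,3);z=P[...,2]
for x in (.530,.536,.545):
    m=(abs(P[...,0]-x)<.003)&(z>.118)&(z<.134)&(d>0)
    y=np.sort(P[m][:,1]);g=np.diff(y);i=np.argsort(g)[-3:];print(x,[(y[k].round(4),y[k+1].round(4)) for k in i])
E
```

```text
time: 3.48
ee_pos: [0.5182, 0.1185, 0.1419]
tool_rot: [1.0, 0.0, -0.001, 0.0]
wrist_force: [-0.4, -0.6, 0.3]
width: -0.0
grip_force: 0.0
[0.51816865 0.1185374  0.14190324] [ 9.99999314e-01  2.50741512e-04 -1.14175447e-03  6.90369896e-05]
0.53 [(np.float64(0.1113), np.float64(0.1123)), (np.float64(0.1255), np.float64(0.1601)), (np.float64(0.0761), np.float64(0.1113))]
0.536 [(np.float64(0.2115), np.float64(0.2118)), (np.float64(0.0759), np.float64(0.0766)), (np.float64(0.0766), np.float64(0.1601))]
0.545 [(np.float64(0.2116), np.float64(0.2118)), (np.float64(0.0652), np.float64(0.0655)), (np.float64(0.0761), np.float64(0.1601))]
```

View pics/w2.png

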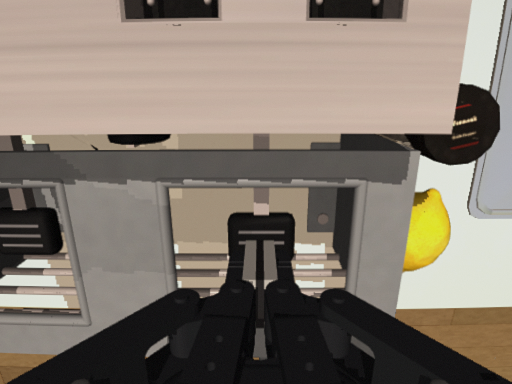

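The tips are inside the right window, over the paddle at (261,235). The window edges read y = 0.0761 and 0.1601, putting its centre at 0.118, within 0.5 mm of the hand. Pressing now.

```bash
python3 -m jog '[[0,0.02,0.2,0],[0,0.02,0.4,0],[0,0.02,0.6,0],[0,0.02,0.8,0],[0,0.02,1.0,0],[0,0.02,1.2,0],[0,0.02,1.4,0],[0,0.02,1.6,0],[0,0.02,1.75,0],[0,0.02,1.75,0]]'
```

```text
time: 4.37
ee_pos: [0.5186, 0.1181, 0.0985]
tool_rot: [1.0, 0.0, -0.001, -0.0]
wrist_force: [0.5, 1.1, 0.3]
width: -0.002
grip_force: 0.0
```

```bash
python3 -m jog '[[0,0,0.02,0],[0,0,0.04,0],[0,0,0.06,0],[0,0,0.06,0],[0,0,0.06,0],[0,0,0.06,0],[0,0,0.06,0],[0,0,0.06,0],[0,0,0.06,0],[0,0,0.06,0]]'
python3 - <<'E'
from h import *
c,p,d=cap('wrist')
v,u=np.mgrid[0:384,0:512]
P=pts(c,np.c_[u.ravel(),v.ravel()],d=d.ravel()).reshape(384,512,3);z=P[...,2]
m=(abs(P[...,0]-.531)<.008)&(abs(P[...,1]-.118)<.018)&(z<.115)&(z>.06)
print(m.sum(),np.percentile(z[m],[10,50,90]),robot.observe()['wrist_force'])
E
```

```text
time: 5.2
ee_pos: [0.519, 0.1181, 0.098]
tool_rot: [1.0, 0.0, 0.0, 0.0]
wrist_force: [-0.9, 0.1, 0.2]
width: -0.0
grip_force: 0.0
3245 [0.07908056 0.09275083 0.11007027] [-0.46254415 -0.27333906  0.26649796]
```

```bash
python3 -m jog '[[0,0,0.02,0],[0,0,0.04,0],[0,0,0.06,0],[0,0,0.06,0],[0,0,0.06,0],[0,0,0.06,0],[0,0,0.06,0],[0,0,0.06,0],[0,0,0.06,0],[0,0,0.06,0]]'
```

```text
time: 6.08
ee_pos: [0.519, 0.1182, 0.0971]
tool_rot: [1.0, 0.0, 0.0, 0.0]
wrist_force: [-1.8, -0.2, 4.9]
width: -0.003
grip_force: 2.6
```

The force has risen to 4.9 N with the tips at 80 mm, so the lever is at its stop. I'll draw out and measure both windows from above.

```bash
python3 -m jog '[[0,0,-0.2,0],[0,0,-0.7,0],[0,0,-1.4,0],[0,0,-2.2,0],[0,0,-3,0],[0,0,-3.8,0],[0,0,-4.6,0],[0,0,-5.4,0],[0,0,-6,0],[0,0,-6.2,0]]' && python3 -m jog '[[0,-0.4,0,0],[0,-1,0,0],[0,-1.8,0,0],[0,-2.6,0,0],[0,-3.4,0,0],[0,-4.2,0,0],[0,-4.9,0,0],[0,-5.3,0,0],[0,-5.43,0,0],[0,-5.43,0,0]]'
cat > m.py <<'E'
from h import *
s=robot.observe();print(s['ee_pos'])
c,p,d=cap('wrist','w3.png')
v,u=np.mgrid[0:384,0:512]
P=pts(c,np.c_[u.ravel(),v.ravel()],d=d.ravel()).reshape(384,512,3);z=P[...,2]
g=((z>.118)&(z<.14)&(d>0)).astype(np.uint8)
cs,h=cv2.findContours(g,cv2.RETR_CCOMP,cv2.CHAIN_APPROX_NONE)
for k,q in enumerate(cs):
    if cv2.contourArea(q)<2000: continue
    w=pts(c,q[:,0,:],z=.13);print('outer' if h[0][k][3]<0 else 'hole',cv2.minAreaRect(w[:,:2].astype(np.float32)*1000))
for y in(.118,.254):
    q=(abs(P[...,1]-y)<.014)&(abs(P[...,0]-.518)<.01)&(z>.06)&(z<.12)
    print('paddle',y,q.sum(),np.percentile(z[q],[25,50,75]))
E
python3 m.py
```

```text
time: 6.92
ee_pos: [0.5202, 0.1188, 0.2551]
tool_rot: [1.0, 0.0, 0.003, -0.0]
wrist_force: [0.2, -0.9, 0.3]
width: 0.004
grip_force: 0.0
time: 7.75
ee_pos: [0.5182, 0.2548, 0.2508]
tool_rot: [1.0, 0.001, -0.001, 0.0]
wrist_force: [-0.2, 0.1, -0.1]
width: -0.001
grip_force: 0.0
[0.51823505 0.25476709 0.25075207]
outer ((517.34375, 186.52532958984375), (112.48418426513672, 273.0525207519531), 0.0711561068892479)
hole ((522.0472412109375, 120.12847137451172), (70.00707244873047, 84.6622543334961), 0.4895046651363373)
hole ((521.5072631835938, 254.2883758544922), (69.5544662475586, 84.88160705566406), 0.09030613303184509)
paddle 0.118 582 [0.07939684 0.07983622 0.08033293]
paddle 0.254 693 [0.10303311 0.10355378 0.10403004]
```

The right paddle is at 79.8 mm, so that lever is fully down. The left window's centre is at y = 0.2543 and its paddle is at 103.5 mm.

```bash
python3 -m jog '[[0.04,0.02,0.3,0],[0.04,0.02,0.8,0],[0.04,0.02,1.4,0],[0.04,0.02,2.1,0],[0.04,0.02,2.8,0],[0.04,0.02,3.4,0],[0.04,0.02,3.9,0],[0.04,0.02,4.2,0],[0.04,0.02,4.3,0],[0.04,0.02,4.3,0]]'
python3 - <<'E'
from h import *
c,p,d=cap('wrist')
v,u=np.mgrid[0:384,0:512]
P=pts(c,np.c_[u.ravel(),v.ravel()],d=d.ravel()).reshape(384,512,3);z=P[...,2]
m=(abs(P[...,0]-.54)<.006)&(z>.118)&(z<.134)&(d>0)
y=np.sort(P[m][:,1]);k=np.diff(y).argmax();print(y[k],y[k+1],(y[k]+y[k+1])/2,robot.observe()['ee_pos'])
E
```

```text
time: 8.63
ee_pos: [0.5197, 0.253, 0.1433]
tool_rot: [1.0, -0.0, -0.001, 0.0]
wrist_force: [-0.3, -0.3, -0.1]
width: -0.006
grip_force: 0.0
0.21227545715175147 0.29589115039701375 0.2540833037743826 [0.5201011  0.25338698 0.14418605]
```

```bash
python3 -m jog '[[0,-0.03,0.2,0],[0,-0.03,0.4,0],[0,-0.03,0.6,0],[0,-0.03,0.8,0],[0,-0.03,1.0,0],[0,-0.03,1.2,0],[0,-0.03,1.4,0],[0,-0.03,1.6,0],[0,-0.03,1.8,0],[0,-0.03,1.84,0]]' && python3 -m jog '[[0,0,0.01,0],[0,0,0.02,0],[0,0,0.03,0],[0,0,0.04,0],[0,0,0.04,0],[0,0,0.04,0],[0,0,0.04,0],[0,0,0.04,0],[0,0,0.04,0],[0,0,0.04,0]]'
```

```text
time: 9.52
ee_pos: [0.5199, 0.2541, 0.0971]
tool_rot: [1.0, 0.0, -0.0, -0.0]
wrist_force: [-0.5, -0.1, 3.8]
width: -0.003
grip_force: 1.8
time: 10.35
ee_pos: [0.5198, 0.2542, 0.0972]
tool_rot: [1.0, 0.0, -0.0, 0.0]
wrist_force: [-2.0, -0.6, 4.4]
width: -0.002
grip_force: 1.9
```

The left lever is at its stop as well, with a steady 4.4 N and the tips at 80 mm. Drawing out and checking.

```bash
python3 -m jog '[[0,0,-0.2,0],[0,0,-0.7,0],[0,0,-1.4,0],[0,0,-2.2,0],[0,0,-3,0],[0,0,-3.8,0],[0,0,-4.6,0],[0,0,-5.4,0],[0,0,-6,0],[0,0,-6.2,0]]' && python3 -m jog '[[0,0,0,0],[0,0,0,0],[0,0,0,0],[0,0,0,0],[0,0,0,0],[0,0,0,0],[0,0,0,0],[0,0,0,0],[0,0,0,0],[0,0,0,0]]'; python3 m.py
```

```text
time: 11.18
ee_pos: [0.5211, 0.2551, 0.2558]
tool_rot: [1.0, 0.0, 0.003, -0.001]
wrist_force: [0.5, 1.1, -0.7]
width: 0.0
grip_force: 0.0
time: 12.02
ee_pos: [0.5199, 0.2542, 0.252]
tool_rot: [1.0, 0.0, -0.0, 0.0]
wrist_force: [-1.0, -0.3, 0.3]
width: -0.003
grip_force: 0.0
[0.51990629 0.25417415 0.25199647]
outer ((517.17236328125, 186.44943237304688), (112.50362396240234, 273.0614929199219), 0.16301381587982178)
hole ((521.7970581054688, 120.05121612548828), (70.47078704833984, 84.385009765625), 0.12470728904008865)
hole ((521.7106323242188, 254.07595825195312), (69.2497787475586, 84.5944595336914), 0.02614540234208107)
paddle 0.118 561 [0.07933584 0.07983485 0.08035467]
paddle 0.254 579 [0.07935751 0.07977474 0.0803073 ]
```

Both paddles are at 80 mm.

```bash
python3 -c "
from cell import robot
print(robot.finish_job())"
```

```text
the job is handed in; nothing more can be done
None
```

Both toaster levers are fully down (paddles measured at 79.8 mm, stop at 80 mm), the hand is out above the guard with no sign of having touched it or anything standing around, and the job was handed in at about 12 s with no verdict returned.

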